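Square the printing plate on its block and run the bed home

TASK

The copper printing plate lies askew on the wooden block of the inking slide. First square it up, flat on the block with its edges flush with the block's all round, then push the bed along the slide, past the spring detent, until it is fully home against the end stop with the plate still flush. Leave the ink tin and the ink dabber where they are.

Things in the scene. Friction and masses are not known exactly. Their poses are not given: they have to be found in the camera images.
- plate: copper printing plate, 90 (its x) x 120 (its y) x 8 mm, loose, etched with a sprig, 0.3 to 0.55 kg; lies on the wooden block, shifted and turned against it; origin at the centre of its underside. Too wide to grasp across; its edges can be pushed.
- block_top (a point): centre of the top face of the plain wooden block, which is fixed on the bed. Block 90 (x) x 120 (y) x 36 mm, the same outline as the plate; its top is 70 mm above the worktop. Axes: those of the slide; +y is the way the bed runs home, z up.
- push_bar (a point): centre of the steel push bar at the trailing (-y) end of the bed: a round bar of 12 mm diameter, 96 mm long along x, axis 62 mm above the worktop, on two posts 72 mm apart. The bar's axis lies 133 mm to -y of block_top; 67 mm are free between bar and block; nothing but the base (12 mm high; its rails 23 mm) is behind it.
- bed (a joint): travel of the bed along the slide in m: about 0 at the start, 0.100 against the end stop (fully home). It runs stiffly (about 4 to 7 N); from about 0.085 to 0.093 a spring plunger resists (a further 10 N or so); past it the plunger keeps the bed home.
- slide_base: fixed grey metal base of the inking slide, 130 (x) x 360 (y) x 12 mm, two steel rails, 38 mm high end stop at its +y end, 40 mm high plunger housing at x 74 to 106, y 124 to 152 mm; origin at the centre of its underside on the worktop; +y: the way home. The aluminium bed on it, 120 x 215 mm, top at 34 mm, spans y -158 to +57 mm at the start.
- ink_tin: closed round ink tin, 71 mm diameter, 62 mm high, standing to the right of the slide, towards the window; origin at the centre of its underside; leave it alone
- dabber: ink dabber with a wooden knob, 64 mm diameter, 83 mm high, standing to the right of the slide, nearer the robot; origin at the centre of its underside; leave it alone
Things that resemble listed ones, but are neither listed nor needed, are in the scene too. Of the things like the plate, leave any that is green; of the rest the larger one is meant.

How it is judged:
By the outcome, as a careful person would: the job done as asked, in the order asked, and still so for the second after the job is handed in, with the robot touching nothing.
It also fails if it takes over 72 s, if anything falls off the work surface, if the arm or the gripper's body presses on something with over 40 N, if the wrist force passes 120 N, or if a joint passes its speed limit or range.

ROBOT

A 6-joint arm with a two-finger parallel gripper is mounted at the origin on the work surface; the furniture and walls round the work are solid. World frame = base frame: x ahead of the robot, y to its left, z up, the work surface at z = 0. Lengths are in m, angles in rad, forces in N, time in s.
With the tool pointing down it reaches from about 0.35 to 0.775 m from the base axis. Payload 5.5 kg.
Tool frame: the origin (TCP) lies between the finger pads; the fingertips stand 8 mm ahead of it and the grasp point (between the pads) lies 11 mm behind it; z points along the fingers, y is the line along which they close (so a half turn about z gives the same grasp; the last joint's range is limited). The gripper opens to 85 mm and grips with 20 to 120 N. Pads are 22 mm wide; open, the fingers measure 114 mm over their backs; the gripper's body (76 mm by 85 mm) begins 54 mm behind the grasp point. The pads swing forward as they close: fully open they stand 13 mm farther back than shut.
Start: joints at [-1.276, 0.313, 0.046, 1.304, 0, 1.431], TCP at [0.242, -0.522, 0.239] pointing down, gripper open.
Joint ranges: [-2.76, 2.76], [-0.86, 1.69], [-1.03, 1.26], [-2.2, 2.34], [-1.47, 1.5], [-3.14, 3.14]. Speed limits (rad/s): [2.57, 2.57, 3.14, 3.14, 3.14, 3.14].

INTERFACE

Orientations are given as a unit quaternion [w, x, y, z].
In Python, from workcell import env gives the robot as it stands.
- The arm moves only by the tool move_arm, never from a script. Its argument "moves" is one flat list of numbers, 5 for each row, row after row: the shift along the world's x, y, z in m, then the turn about the world's z in rad, then the finger opening in m, from 0 to 0.0854. A call has 1 to 12 rows; each row is the pose to reach, as a shift and turn from the pose commanded when the call began; what a row does not reach only later rows make up. A row lasts 1/12 s, in which the tool goes at most 41.7 mm and 7.16 degrees, less where a joint would pass 70% of its speed; a pose out of reach is approached as far as the arm can. A call with a gripper value outside its range is refused whole. The fingers move at their own pace and stop on an object; "newtons" is the grip in N (left out, the last holds). Time passes only in rows, so rows that repeat a pose let the fingers close. It gives the time, the measured TCP pose, the force, the opening and the grip force at its end, in the units of the state.
- env.get_state(): the state, without advancing time (a new reading comes with each control period).
- env.read_camera(name): name is "scene" or "top" or "wrist"; returns a dict with "pixels" (384x512x3 uint8, red, green, blue), "camera_matrix" (3x3 intrinsics, pixels), "rvec" (rotation vector, rad) and "tvec" (3), from world to camera coordinates, as OpenCV has them. Camera axes: x right, y down, z forward; pixel columns grow to the right and rows downward; lengths in m; the calibration is good to about 2 mm. The wrist camera is an equidistant fisheye: a pixel r from the principal point sees the ray r / f radians off the axis. A picture is of the moment at which its call begins. There is no depth.
- env.hand_in(): hands the job in; it is judged then, once.
The state is a dict: "clock": time; "joint_pos": joint angles; "qvel": joint speeds; "tau": joint torques, N m; "tcp_pos": TCP position; "orientation": TCP orientation; "wrist_force": force on the tool from outside, world axes, zero at the start; "ft_torque": the same for the moment, N m; "finger_gap": finger opening in m; "grip_force": force on a finger pad.
Only numpy, scipy, OpenCV 4.12 (cv2) and the standard library are available. Lean on these libraries where they do the work, as an engineer would, in place of code of your own. Each camera call takes 0.05 s, during which the arm holds its last target. There are 200 camera calls.

## Working session

There is one attempt and no reset: what is moved stays moved. The work goes in short steps, Python scripts to look and compute and a tool call to move; the robot and the scene stay as the last step left them, time stands still between calls to the robot, and variables do not carry over. Pictures are saved under pics/ and viewed, at most 10 in all, crops included, and the job is handed in when it is done.

Besides the shell and the picture viewer there is one more tool, called after "Emit:" as a command line: name --argument value ..., lists and objects as JSON in quotes. move_arm: Moves the arm, as the interface text tells. Its arguments: {"type":"object","properties":{"moves":{"type":"array"},"newtons":{"type":"number"}},"required":["moves"]}

```bash
mkdir -p pics; cat > h.py <<'E'
import numpy as np,cv2
from workcell import env
def cam(n,f):
    c=env.read_camera(n); cv2.imwrite('pics/'+f,c['pixels'][:,:,::-1]); 
    np.savez(''+n+'.npz',**c); return c
def ray(c,px,z):
    K=np.array(c['camera_matrix']);R=cv2.Rodrigues(np.array(c['rvec'],float))[0];t=np.array(c['tvec'],float).ravel()
    px=np.atleast_2d(np.array(px,float)); d=np.c_[px,np.ones(len(px))]@np.linalg.inv(K).T@R
    o=-R.T@t; return o+d*((z-o[2])/d[:,2])[:,None]
def proj(c,P):
    return cv2.projectPoints(np.array(P,float),np.array(c['rvec'],float),np.array(c['tvec'],float),np.array(c['camera_matrix']),None)[0][:,0]
E
python3 - <<'E'
from h import *
a=cam('top','t1.png');b=cam('scene','s1.png')
for c in(a,b):print(c['camera_matrix'],c['rvec'],c['tvec'])
print(env.get_state())
E
```

```text
[[491.80150764   0.         258.00215431]
 [  0.         491.80150764 193.98382658]
 [  0.           0.           1.        ]] [ 1.87035778 -1.77338419  0.62446981] [0.13302005 0.48421671 1.75625111]
[[421.34038586   0.         253.17213686]
 [  0.         421.34038586 190.13320806]
 [  0.           0.           1.        ]] [ 0.83613853 -2.5212647   1.09830941] [0.52450271 0.20085929 1.22584752]
{'clock': 0.1, 'joint_pos': array([-1.27559285e+00,  3.13925082e-01,  4.51019330e-02,  1.30359554e+00,
       -1.14534973e-05,  1.43121385e+00]), 'qvel': array([-0.00084909, -0.00198089,  0.00395671, -0.00023586, -0.00128049,
       -0.00051106]), 'tau': array([ 2.66108749e-03, -4.81728029e+01,  2.99242759e+01,  1.27483439e-02,
       -8.31753891e-05, -3.98193563e-06]), 'tcp_pos': array([ 0.24206857, -0.521082  ,  0.23850197]), 'orientation': array([-8.08282697e-04,  9.76462739e-01,  2.15684632e-01, -6.87642412e-05]), 'wrist_force': array([-0.21084064, -0.72304248, -1.51049236]), 'ft_torque': array([-0.02126706,  0.02183598, -0.0412655 ]), 'grip_force': 0.0, 'finger_gap': 0.08525380675270704}
```

View pics/t1.png

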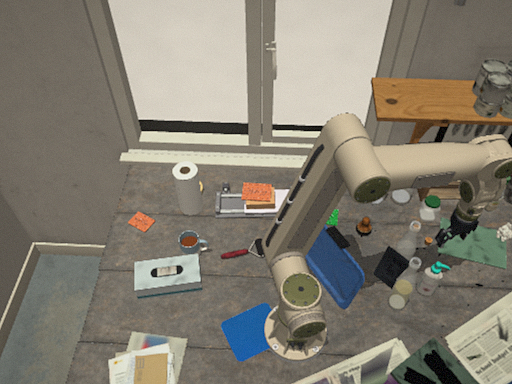

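View pics/s1.png

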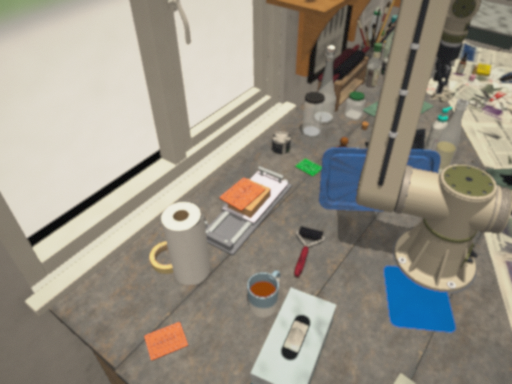

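The top view shows the plate (orange) at about (258,192) with the arm hiding the right half of the slide. The scene view shows the slide from (215,240) to (280,175), with the plate at (245,195). I'll compute positions and zoom in on the scene.

```bash
python3 - <<'E'
from h import *
a=dict(np.load('top.npz'));b=dict(np.load('scene.npz'))
print(ray(a,[258,192],.078),ray(b,[245,195],.078),ray(a,[[216,216],[218,193]],.012),ray(b,[[215,245],[270,170],[288,182]],.012))
s=b['pixels'][150:265,190:310,::-1];t=a['pixels'][170:230,205:305,::-1]
s=cv2.resize(s,None,fx=5,fy=5,interpolation=cv2.INTER_CUBIC)
cv2.imwrite('pics/z1.png',s)
E
```

```text
[[0.56217532 0.16338928 0.078     ]] [[0.55711831 0.17336484 0.078     ]] [[0.47730423 0.33494712 0.012     ]
 [0.60112013 0.3395792  0.012     ]] [[ 0.54013288  0.34436997  0.012     ]
 [ 0.60927947 -0.03734074  0.012     ]
 [ 0.52121975 -0.02125824  0.012     ]]
```

View pics/z1.png

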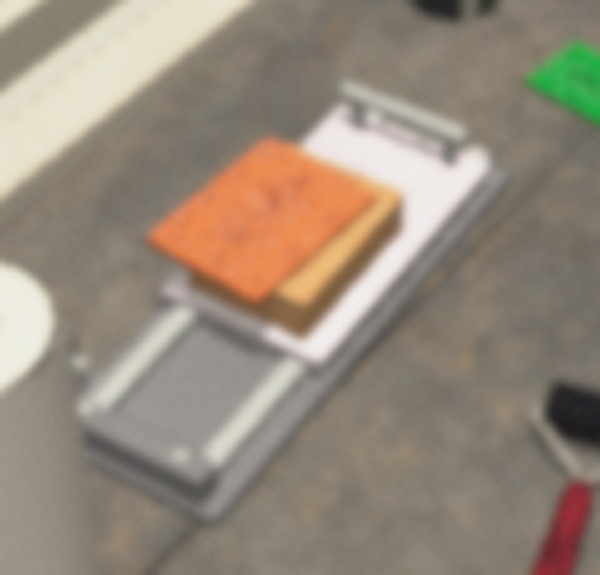

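The crop shows the bar end towards -y of the robot and the end stop near the paper roll. The plate overhangs the block towards the stop and the window. I'll move the arm out of the top view.

Emit:
move_arm --moves '[0.01, 0.02, 0.03, 0.09, 0.085, 0.03, 0.06, 0.06, 0.19, 0.085, 0.045, 0.095, 0.09, 0.28, 0.085, 0.06, 0.13, 0.1, 0.38, 0.085, 0.08, 0.165, 0.1, 0.47, 0.085, 0.1, 0.2, 0.1, 0.57, 0.085, 0.12, 0.235, 0.1, 0.66, 0.085, 0.14, 0.27, 0.1, 0.76, 0.085, 0.155, 0.305, 0.1, 0.85, 0.085, 0.17, 0.34, 0.1, 0.95, 0.085, 0.185, 0.37, 0.1, 1.04, 0.085, 0.2, 0.4, 0.1, 1.136, 0.085]'

```text
clock: 1.1
tcp_pos: [0.4424, -0.1192, 0.3392]
orientation: [-0.0, 0.705, 0.709, 0.0]
wrist_force: [-0.2, 1.1, -0.5]
finger_gap: 0.0849
grip_force: 0.0
```

```bash
python3 - <<'E'
from h import *
for n in('top','scene','wrist'):
    c=cam(n,n+'2.png'); 
    R=cv2.Rodrigues(c['rvec'])[0]; print(n,-R.T@np.ravel(c['tvec']))
im=lambda n:cv2.imread('pics/'+n+'2.png')
a=cv2.resize(im('top')[165:255,195:335],None,fx=4,fy=4,interpolation=2)
w=cv2.resize(im('wrist'),(320,240)); 
cv2.imwrite('pics/m2.png',np.vstack([a,np.hstack([w,np.zeros((240,240,3),np.uint8)])]))
print(env.get_state())
E
```

```text
top [-0.7322269   0.09065958  1.67098855]
scene [-0.05243946  0.91893946  0.98536798]
wrist [ 0.44154381 -0.03510328  0.47303918]
{'clock': 1.25, 'joint_pos': array([-4.38695834e-01,  7.53386021e-02, -7.61679550e-03,  1.48848564e+00,
        2.90900583e-05,  1.12730519e+00]), 'qvel': array([-0.06030929, -0.00025077,  0.00068175, -0.0013379 , -0.01339711,
        0.00534173]), 'tau': array([  1.40710641, -34.75620031,  30.1894033 ,   0.03543041,
         0.1810937 ,  -0.04772141]), 'tcp_pos': array([ 0.44268134, -0.11932364,  0.33900682]), 'orientation': array([-3.08345292e-04,  7.05409323e-01,  7.08800101e-01, -9.51169095e-05]), 'wrist_force': array([ 0.43295599, -0.38982593,  0.85263912]), 'ft_torque': array([-0.06208504, -0.03498988, -0.0136669 ]), 'grip_force': 0.0, 'finger_gap': 0.08508759151710933}
```

View pics/m2.png

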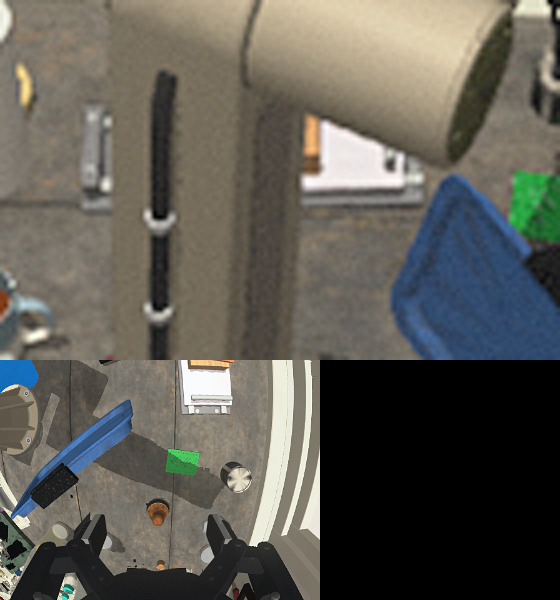

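The top view is still occluded by the arm. The wrist view (up is world +y) shows the bar end of the slide at the top. I'll move over the slide and use the wrist camera.

Emit:
move_arm --moves '[0.03, 0.03, 0, 0, 0.085, 0.06, 0.06, 0, 0, 0.085, 0.08, 0.09, 0, 0, 0.085, 0.1, 0.12, 0, 0, 0.085, 0.1, 0.15, 0, 0, 0.085, 0.1, 0.15, 0, 0, 0.085, 0.1, 0.15, 0, 0, 0.085]'

```text
clock: 1.83
tcp_pos: [0.5421, 0.0286, 0.3387]
orientation: [-0.0, 0.707, 0.707, -0.001]
wrist_force: [0.3, -0.5, -0.3]
finger_gap: 0.0853
grip_force: 0.0
```

```bash
cat >> h.py <<'E'
def fray(c,px,z):
    K=np.array(c['camera_matrix']);R=cv2.Rodrigues(np.array(c['rvec'],float))[0];t=np.array(c['tvec'],float).ravel()
    u=cv2.fisheye.undistortPoints(np.array(px,float).reshape(-1,1,2),K,np.zeros(4))[:,0]
    d=np.c_[u,np.ones(len(u))]@R; o=-R.T@t; return o+d*((z-o[2])/d[:,2])[:,None]
E
python3 - <<'E'
from h import *
c=cam('wrist','w3.png');print(env.get_state()['tcp_pos'],-cv2.Rodrigues(c['rvec'])[0].T@np.ravel(c['tvec']),c['camera_matrix'])
im=cv2.imread('pics/w3.png');cv2.imwrite('pics/w3b.png',cv2.resize(im,(768,576),interpolation=2))
E
```

```text
[0.54202518 0.0276685  0.33890838] [0.54125022 0.11117945 0.47248352] [[297.31863964   0.         250.03694227]
 [  0.         297.31863964 191.93727431]
 [  0.           0.           1.        ]]
```

View pics/w3b.png

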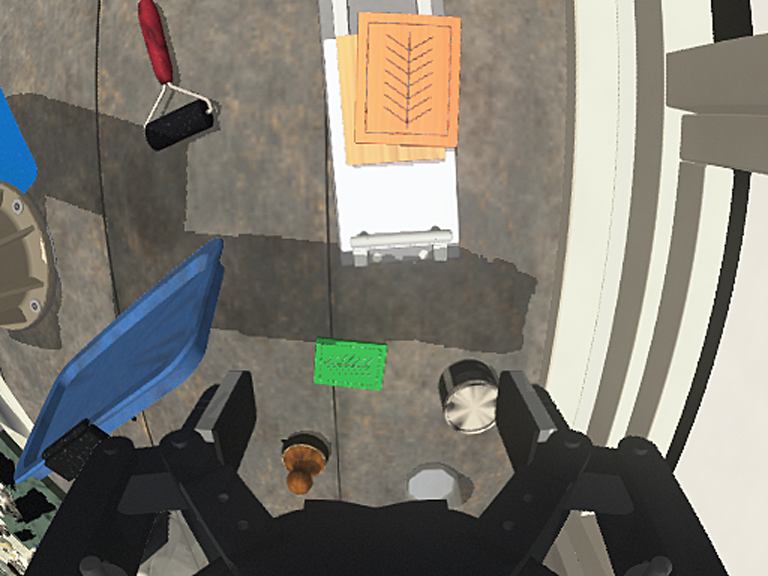

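The wrist view (up is +y) shows the plate at (359,13)–(457,147), the block's left edge from (338,36) to (347,165) with its near edge to (445,159), and the bar from (350,239) to (452,233). The green plate is a decoy. I'll measure these now.

```bash
python3 - <<'E'
from h import *
c=dict(np.load('wrist.npz'));hsv=cv2.cvtColor(c['pixels'],cv2.COLOR_RGB2HSV)
print(hsv[95,250],hsv[108,260],hsv[60,231])
H,S,V=[hsv[...,i].astype(int) for i in range(3)]
m=((H<13)&(S>90)&(V>120)).astype(np.uint8); m[:, :215]=0; m[120:]=0
m=cv2.morphologyEx(m,3,np.ones((9,9)))
q=max(cv2.findContours(m,0,1)[0],key=cv2.contourArea)[:,0]
P=fray(c,q,.078)[:,:2]; r=cv2.minAreaRect((P*1000).astype(np.float32));print('plate',r)
sc=768/512
g=lambda p,z:fray(c,(np.array(p)+.5)/sc-.5,z)[:,:2]
for n,p,z in (('blkL',[[338,36],[347,165]],.07),('blkN',[[347,165],[445,159]],.07),('bar',[[350,239],[452,233]],.064),('bedR',[[459,150],[457,245]],.034),('bedL',[[325,40],[341,250]],.034)):
    w=g(p,z);d=w[1]-w[0];print(n,w,np.hypot(*d),np.degrees(np.arctan2(d[1],d[0])))
E
```

```text
[  9 160 240] [165  12 168] [ 19 112 247]
plate ((569.3153076171875, 170.32911682128906), (120.4928207397461, 90.28781127929688), 88.42782592773438)
blkL [[0.50807876 0.21073025]
 [0.51585399 0.09198947]] 0.11899507559491604 -86.25358249582652
blkN [[0.51585399 0.09198947]
 [0.60366838 0.09830585]] 0.08804126709808344 4.114128182726747
bar [[0.5175155  0.02248468]
 [0.61338804 0.02880658]] 0.09608075288793981 3.7726616871339864
bedR [[0.6230016  0.10658191]
 [0.62443048 0.0103529 ]] 0.09623962022662634 -89.14929714295131
bedL [[0.49254659 0.21591517]
 [0.50648323 0.00459518]] 0.21177905715170328 -86.22678309823253
```

```bash
python3 - <<'E'
from h import *
a=dict(np.load('top.npz'));b=dict(np.load('scene.npz'))
print(ray(b,[[190,283],[172,275],[208,275]],0.0),'\n',ray(b,[[181,214]],.25),ray(a,[185,170],.25),ray(a,[190,214],0),env.get_state()['tcp_pos'])
E
```

```text
[[5.13760643e-01 4.82820873e-01 0.00000000e+00]
 [5.73669239e-01 4.93485899e-01 1.11022302e-16]
 [4.91283087e-01 4.32573974e-01 1.11022302e-16]] 
 [[0.52594917 0.46002796 0.25      ]] [[0.51715806 0.44332426 0.25      ]] [[ 4.90726258e-01  4.47661454e-01 -2.22044605e-16]] [0.54202518 0.0276685  0.33890838]
```

Roll clearance is fine. Next I approach the +y side of the plate with the fingers along slide x, opened to 50 mm.

Emit:
move_arm --moves '[0.002, 0.038, 0, 0.02, 0.05, 0.004, 0.076, 0, 0.04, 0.05, 0.006, 0.114, 0, 0.066, 0.05, 0.008, 0.152, 0, 0.066, 0.05, 0.008, 0.19, 0, 0.066, 0.05, 0.008, 0.224, 0, 0.066, 0.05, 0.008, 0.224, -0.04, 0.066, 0.05, 0.008, 0.224, -0.08, 0.066, 0.05, 0.008, 0.224, -0.12, 0.066, 0.05, 0.008, 0.224, -0.16, 0.066, 0.05, 0.008, 0.224, -0.2, 0.066, 0.05, 0.008, 0.224, -0.2, 0.066, 0.05]'

```text
clock: 2.88
tcp_pos: [0.5449, 0.2483, 0.1307]
orientation: [-0.004, 0.685, 0.729, -0.007]
wrist_force: [-1.5, -0.4, -1.0]
finger_gap: 0.0498
grip_force: 0.0
```

```bash
python3 - <<'E'
from h import *
c=cam('wrist','w4.png');b=cam('scene','s4.png');s=env.get_state();print(s['tcp_pos'],s['orientation'],s['finger_gap'])
im=cv2.imread('pics/w4.png');s=cv2.resize(cv2.imread('pics/s4.png')[130:280,180:330],(384,384),interpolation=2)
cv2.imwrite('pics/m4.png',cv2.resize(np.hstack([im,s]),(800,343)))
E
```

```text
[0.54961835 0.25033936 0.13881561] [-7.18021961e-04  6.84366293e-01  7.29136262e-01 -1.60388591e-03] 0.05004248545403247
```

View pics/m4.png

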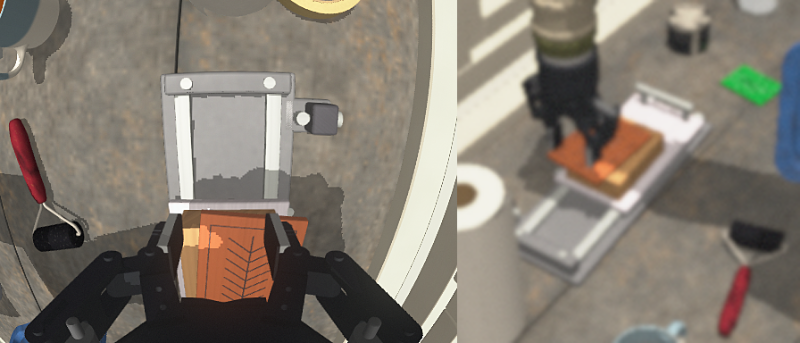

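The wrist view shows the plate's far edge from about (203,211) to (309,218), with the fingers hovering behind it. The housing is clear at (320,118). I'll check the edge position before descending.

```bash
python3 - <<'E'
from h import *
c=dict(np.load('wrist.npz'));k=896/800
s=np.radians(3.8);R=np.array([[np.cos(s),np.sin(s)],[-np.sin(s),np.cos(s)]])
for p,z in (([[203,211],[309,218]],.078),([[164,202],[290,207]],.034)):
    w=fray(c,np.array(p)*k,z)[:,:2];print(w,(w-[.5568,.1555])@R.T)
print((env.get_state()['tcp_pos'][:2]-[.5568,.1555])@R.T)
E
```

```text
[[0.52826913 0.23398783]
 [0.61518594 0.23231082]] [[-0.02326645  0.08020612]
 [ 0.06334813  0.07277249]]
[[0.48664042 0.21757691]
 [0.61037248 0.22053828]] [[-0.06589125  0.06659018]
 [ 0.05776504  0.06134483]]
[-0.00088049  0.09510681]
```

Emit:
move_arm --moves '[0.012, 0.006, 0, 0, 0.05, 0.012, 0.006, -0.03, 0, 0.05, 0.012, 0.006, -0.06, 0, 0.05, 0.012, 0.006, -0.077, 0, 0.05, 0.012, 0.006, -0.077, 0, 0.05, 0.012, 0.006, -0.077, 0, 0.05]'

```text
clock: 3.48
tcp_pos: [0.5641, 0.2583, 0.0649]
orientation: [0.001, 0.684, 0.73, 0.001]
wrist_force: [0.1, 0.5, 0.7]
finger_gap: 0.0501
grip_force: 0.0
```

```bash
python3 - <<'E'
from h import *
s=env.get_state();print(s['tcp_pos'],s['wrist_force'])
E
```

```text
[0.56414347 0.25825581 0.06494951] [0.08960836 0.48440166 0.68755677]
```

Emit:
move_arm --moves '[0, 0, -0.005, 0, 0.05, 0, -0.002, -0.005, 0, 0.05, 0, -0.004, -0.005, 0, 0.05, 0, -0.006, -0.005, 0, 0.05, 0.001, -0.008, -0.005, 0, 0.05, 0.001, -0.01, -0.005, 0, 0.05, 0.001, -0.012, -0.005, 0, 0.05, 0.001, -0.014, -0.005, 0, 0.05, 0.001, -0.016, -0.005, 0, 0.05, 0.001, -0.018, -0.005, 0, 0.05, 0.001, -0.02, -0.005, 0, 0.05, 0.0015, -0.022, -0.005, 0, 0.05]'

```text
clock: 4.48
tcp_pos: [0.5635, 0.2365, 0.0573]
orientation: [-0.0, 0.683, 0.73, 0.0]
wrist_force: [-1.9, 1.6, 1.2]
finger_gap: 0.0502
grip_force: 1.0
```

Emit:
move_arm --moves '[0, -0.002, 0, 0, 0.05, 0, -0.004, 0, 0, 0.05, 0, -0.004, 0, 0, 0.05]'

```text
clock: 4.73
tcp_pos: [0.5637, 0.232, 0.0573]
orientation: [0.0, 0.683, 0.73, -0.0]
wrist_force: [0.1, 0.5, 0.2]
finger_gap: 0.0501
grip_force: 0.3
```

Emit:
move_arm --moves '[0, -0.001, 0, 0, 0.05, 0, -0.002, 0, 0, 0.05, 0, -0.002, 0, 0, 0.05]'

```text
clock: 4.98
tcp_pos: [0.5637, 0.2303, 0.0573]
orientation: [0.0, 0.683, 0.73, -0.0]
wrist_force: [-0.5, 0.8, -0.7]
finger_gap: 0.0501
grip_force: 0.6
```

Emit:
move_arm --moves '[0, -0.001, 0, 0, 0.05, 0, -0.0015, 0, 0, 0.05, 0, -0.0015, 0, 0, 0.05]'

```text
clock: 5.23
tcp_pos: [0.5637, 0.2289, 0.0573]
orientation: [0.0, 0.683, 0.73, 0.0]
wrist_force: [-0.3, 1.2, 0.6]
finger_gap: 0.0499
grip_force: 0.7
```

Emit:
move_arm --moves '[0, -0.0005, 0, 0, 0.05, 0, -0.001, 0, 0, 0.05, 0, -0.001, 0, 0, 0.05]'

```text
clock: 5.48
tcp_pos: [0.5637, 0.2279, 0.0573]
orientation: [0.0, 0.683, 0.73, 0.0]
wrist_force: [-0.7, 1.5, -0.7]
finger_gap: 0.0499
grip_force: 0.8
```

```bash
python3 - <<'E'
from h import *
c=cam('wrist','w5.png');b=cam('scene','s5.png');s=env.get_state();print(s['tcp_pos'],s['wrist_force'])
im=cv2.imread('pics/w5.png');im=cv2.resize(im[200:384,140:340],(435,400),interpolation=2);s=cv2.resize(cv2.imread('pics/s5.png')[150:260,200:300],(364,400),interpolation=2)
cv2.imwrite('pics/m5.png',np.hstack([im,s]))
E
```

```text
[0.563692   0.22789306 0.05731517] [-1.22140892  1.78206882  0.16363048]
```

View pics/m5.png

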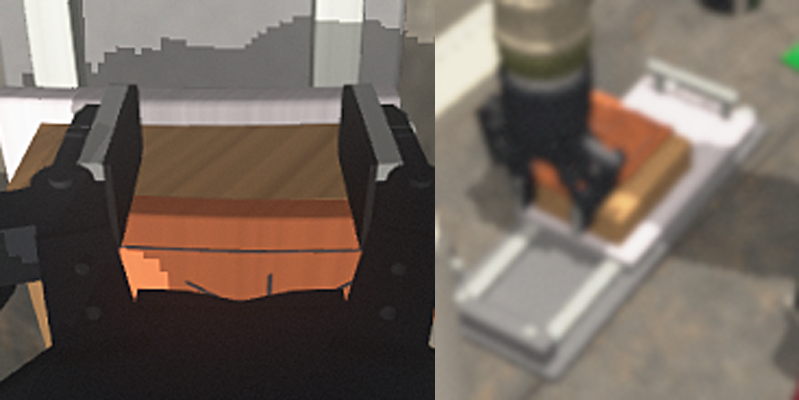

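The wrist crop shows, at column 240, the block's face bottom at row 125, the plate's lower edge near row 197 and its top edge near row 215 or 245. I'll convert these to positions.

```bash
python3 - <<'E'
from h import *
c=dict(np.load('wrist.npz'));im=cv2.cvtColor(c['pixels'],cv2.COLOR_RGB2HSV)
for r in range(252,330,2):print(r,im[r,250].tolist(),end=' ')
s=np.radians(3.8);R=np.array([[np.cos(s),np.sin(s)],[-np.sin(s),np.cos(s)]])
print()
for r in range(254,330,4):
    print(r,[ '%.1f'%(1e3*((fray(c,[[250,r]],z)[:,:2]-[.5568,.1555])@R.T)[0,1]) for z in (.034,.07,.078)])
for col in (215,290):
  h=im[:,col,0].astype(int); print(col,[(r,h[r],im[r,col,2]) for r in range(250,320,3)])
E
```

```text
252 [0, 15, 186] 254 [3, 15, 186] 256 [173, 12, 193] 258 [16, 111, 110] 260 [15, 112, 107] 262 [13, 109, 105] 264 [15, 109, 103] 266 [14, 114, 112] 268 [15, 115, 113] 270 [14, 117, 111] 272 [14, 115, 109] 274 [14, 120, 106] 276 [15, 114, 107] 278 [14, 110, 109] 280 [15, 116, 108] 282 [14, 119, 109] 284 [14, 118, 117] 286 [14, 120, 113] 288 [16, 123, 112] 290 [15, 119, 111] 292 [8, 157, 109] 294 [8, 155, 107] 296 [9, 154, 111] 298 [9, 156, 108] 300 [9, 160, 148] 302 [9, 161, 169] 304 [9, 163, 167] 306 [9, 162, 167] 308 [9, 162, 167] 310 [9, 161, 166] 312 [9, 164, 168] 314 [9, 165, 162] 316 [9, 145, 134] 318 [9, 165, 168] 320 [9, 164, 168] 322 [10, 164, 166] 324 [9, 163, 167] 326 [9, 163, 166] 328 [9, 162, 165] 
254 ['61.8', '83.0', '87.7']
258 ['58.9', '80.8', '85.7']
262 ['56.0', '78.6', '83.6']
266 ['53.1', '76.3', '81.4']
270 ['50.0', '73.9', '79.3']
274 ['47.0', '71.6', '77.0']
278 ['43.8', '69.2', '74.8']
282 ['40.6', '66.7', '72.5']
286 ['37.4', '64.2', '70.2']
290 ['34.1', '61.6', '67.8']
294 ['30.7', '59.0', '65.3']
298 ['27.2', '56.4', '62.8']
302 ['23.7', '53.6', '60.3']
306
[... 1181 characters left out ...]
int64(15), np.uint8(99)), (265, np.int64(16), np.uint8(98)), (268, np.int64(15), np.uint8(109)), (271, np.int64(14), np.uint8(108)), (274, np.int64(15), np.uint8(104)), (277, np.int64(14), np.uint8(108)), (280, np.int64(15), np.uint8(111)), (283, np.int64(15), np.uint8(107)), (286, np.int64(15), np.uint8(100)), (289, np.int64(16), np.uint8(103)), (292, np.int64(8), np.uint8(108)), (295, np.int64(9), np.uint8(108)), (298, np.int64(9), np.uint8(109)), (301, np.int64(10), np.uint8(169)), (304, np.int64(9), np.uint8(176)), (307, np.int64(10), np.uint8(177)), (310, np.int64(9), np.uint8(176)), (313, np.int64(9), np.uint8(184)), (316, np.int64(9), np.uint8(161)), (319, np.int64(9), np.uint8(178))]
```

The plate still overhangs by about 1.5–2 mm. I'll close it in small steps.

Emit:
move_arm --moves '[0, -0.0005, 0, 0, 0.05, 0, -0.001, 0, 0, 0.05, 0, -0.001, 0, 0, 0.05]'

```text
clock: 5.83
tcp_pos: [0.5637, 0.2269, 0.0573]
orientation: [0.0, 0.683, 0.73, 0.0]
wrist_force: [-0.7, 1.7, 0.6]
finger_gap: 0.0501
grip_force: 0.8
```

Emit:
move_arm --moves '[0, -0.0005, 0, 0, 0.05, 0, -0.0005, 0, 0, 0.05, 0, -0.0005, 0, 0, 0.05]'

```text
clock: 6.08
tcp_pos: [0.5637, 0.2264, 0.0573]
orientation: [0.0, 0.683, 0.73, -0.0]
wrist_force: [-1.2, 1.7, -0.1]
finger_gap: 0.0499
grip_force: 0.8
```

```bash
cat > edge.py <<'E'
from h import *
# rows of face-bottom / plate lower / plate upper edges -> slide y
c=cam('wrist','e.png');im=cv2.cvtColor(c['pixels'],cv2.COLOR_RGB2HSV).astype(int)
s=np.radians(3.8);R=np.array([[np.cos(s),np.sin(s)],[-np.sin(s),np.cos(s)]])
f=lambda col,r,z:'%.1f'%(1e3*((fray(c,[[col,r]],z)[:,:2]-[.5568,.1555])@R.T)[0,1])
for col in range(210,296,12):
    S=im[:,col,1];H=im[:,col,0];V=im[:,col,2]
    a=next(r for r in range(225,330) if S[r:r+4].min()>70)-.5
    b=next(r for r in range(int(a)+5,350) if H[r:r+3].max()<12)-.5
    d=next((r for r in range(int(b)+3,350) if V[r:r+2].min()>135),np.nan)-.5
    print(col,a,b,d,f(col,a,.034),f(col,b,.07),f(col,d,.078))
t=env.get_state();print(t['tcp_pos'],t['wrist_force'])
E
python3 edge.py
```

```text
210 254.5 289.5 298.5 59.7 60.1 60.6
222 255.5 290.5 298.5 59.1 59.6 60.8
234 255.5 290.5 298.5 59.2 59.7 60.9
246 255.5 290.5 299.5 59.2 59.8 60.4
258 255.5 291.5 299.5 59.2 59.1 60.3
270 255.5 291.5 299.5 59.1 59.0 60.3
282 254.5 290.5 299.5 59.8 59.5 60.1
294 254.5 290.5 298.5 59.6 59.3 60.5
[0.56372244 0.22638842 0.05730799] [-1.304459    2.04601072 -0.06036422]
```

Emit:
move_arm --moves '[0, -0.0004, 0, 0, 0.05, 0, -0.0004, 0, 0, 0.05, 0, -0.0004, 0, 0, 0.05]'

```text
clock: 6.38
tcp_pos: [0.5637, 0.2263, 0.0573]
orientation: [-0.0, 0.683, 0.73, 0.0]
wrist_force: [-0.2, 2.9, 0.2]
finger_gap: 0.0499
grip_force: 1.6
```

Emit:
move_arm --moves '[0, -0.0004, 0, 0, 0.05, 0, -0.0004, 0, 0, 0.05, 0, -0.0004, 0, 0, 0.05]'

```text
clock: 6.63
tcp_pos: [0.5637, 0.2263, 0.0573]
orientation: [-0.0, 0.683, 0.73, 0.0]
wrist_force: [-0.5, 5.3, -1.0]
finger_gap: 0.05
grip_force: 2.5
```

Contact with the block face has been made, so the far edge is flush. I'll retreat, lift, turn and go to the +x side.

Emit:
move_arm --moves '[0, 0.008, 0, 0, 0.05, 0, 0.016, 0, 0, 0.05, 0, 0.018, 0.03, 0, 0.05, 0, 0.018, 0.065, 0, 0.05, 0, 0.018, 0.1, 0.1, 0.05, 0.01, 0.01, 0.1, 0.22, 0.06, 0.025, 0, 0.1, 0.34, 0.07, 0.035, -0.02, 0.1, 0.46, 0.07, 0.045, -0.03, 0.1, 0.58, 0.07, 0.055, -0.045, 0.1, 0.7, 0.07, 0.065, -0.055, 0.1, 0.82, 0.07, 0.075, -0.065, 0.1, 0.94, 0.07]'

```text
clock: 7.63
tcp_pos: [0.6392, 0.16, 0.1572]
orientation: [0.0, 0.276, 0.961, -0.001]
wrist_force: [-0.3, 0.5, 0.3]
finger_gap: 0.0698
grip_force: 0.0
```

Emit:
move_arm --moves '[0, 0, 0, 0.12, 0.07, 0, 0, 0, 0.24, 0.07, 0, 0, 0, 0.36, 0.07, 0, 0, 0, 0.48, 0.07, 0, 0, 0, 0.6, 0.07, 0, 0, 0, 0.631, 0.07, 0, 0, 0, 0.631, 0.07, 0, 0, 0, 0.631, 0.07]'

```text
clock: 8.3
tcp_pos: [0.6387, 0.1608, 0.1572]
orientation: [-0.0, -0.032, 0.999, -0.0]
wrist_force: [0.2, -0.2, 0.9]
finger_gap: 0.0701
grip_force: 0.0
```

```bash
python3 - <<'E'
from h import *
c=cam('wrist','w6.png');b=cam('scene','s6.png');s=env.get_state();print(s['tcp_pos'],s['orientation'],s['finger_gap'],s['joint_pos'])
im=cv2.imread('pics/w6.png');cv2.imwrite('pics/w6b.png',cv2.resize(im,(768,576),interpolation=2))
E
```

```text
[0.63872898 0.16076551 0.15722671] [-4.24223679e-05 -3.26350975e-02  9.99467319e-01 -1.63022918e-04] 0.06964772492613527 [ 1.24954692e-01  5.07491933e-01  1.37042452e-01  1.20046139e+00
 -3.16836349e-04  5.96729224e-02]
```

View pics/w6b.png

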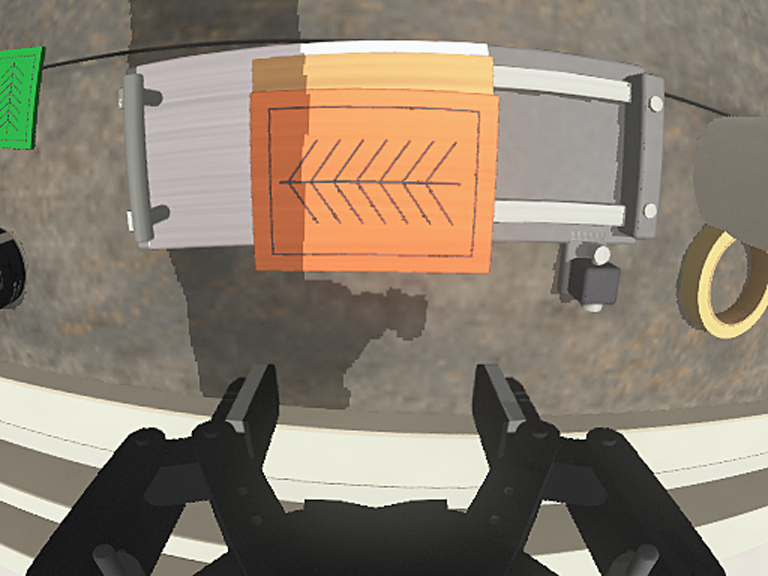

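The view shows the plate square to the block with its left and right ends level, overhanging towards the window by the wood strip's width (rows 58–92). The fingers are clear beyond it. I'll descend and push in -x.

Emit:
move_arm --moves '[0, 0, -0.03, 0, 0.07, 0, 0, -0.065, 0, 0.07, 0, 0, -0.09, 0, 0.07, 0, 0, -0.104, 0, 0.07, 0, 0, -0.104, 0, 0.07, -0.003, 0, -0.104, 0, 0.07, -0.006, 0, -0.104, 0, 0.07, -0.009, -0.001, -0.104, 0, 0.07, -0.011, -0.001, -0.104, 0, 0.07, -0.013, -0.001, -0.104, 0, 0.07, -0.015, -0.001, -0.104, 0, 0.07, -0.017, -0.001, -0.104, 0, 0.07]'

```text
clock: 9.4
tcp_pos: [0.6237, 0.1597, 0.0551]
orientation: [0.002, -0.033, 0.999, 0.0]
wrist_force: [3.4, 0.4, 3.4]
finger_gap: 0.07
grip_force: 2.0
```

Emit:
move_arm --moves '[-0.002, 0, 0, 0, 0.07, -0.004, 0, 0, 0, 0.07, -0.005, 0, 0, 0, 0.07, -0.006, -0.0005, 0, 0, 0.07, -0.006, -0.0005, 0, 0, 0.07]'

```text
clock: 9.82
tcp_pos: [0.6153, 0.1592, 0.0532]
orientation: [-0.0, -0.033, 0.999, 0.0]
wrist_force: [2.9, 0.8, 2.5]
finger_gap: 0.0702
grip_force: 1.4
```

```bash
cat > ex.py <<'E'
from h import *
c=cam('wrist','e.png');im=cv2.cvtColor(c['pixels'],cv2.COLOR_RGB2HSV).astype(int)
s=np.radians(3.8);R=np.array([[np.cos(s),np.sin(s)],[-np.sin(s),np.cos(s)]])
t=env.get_state();print(t['tcp_pos'],t['wrist_force'],(t['tcp_pos'][:2]-[.5568,.1555])@R.T)
f=lambda col,r,z:np.round(1e3*((fray(c,[[col,r]],z)[:,:2]-[.5568,.1555])@R.T)[0],1)
for col in range(170,336,20):
    S=im[:,col,1];H=im[:,col,0]
    w=[r for r in range(0,380) if S[r]>70 and 12<H[r]<25]; o=[r for r in range(0,380) if S[r]>110 and H[r]<=12 and S[r:r+3].min()>110]
    if o: print(col,(w[0],w[-1]) if w else '',o[0],f(col,w[0]-.5,.07) if w else '',f(col,o[0]-.5,.078))
E
python3 ex.py
```

```text
[0.61528502 0.15921845 0.05309706] [3.42578008 1.46330227 1.88781729] [ 0.05860288 -0.00016575]
170 (44, 300) 49 [-46.4 -30.9] [-42.9 -28.8]
190 (26, 47) 48 [-53.2 -22.9] [-42.7 -21.2]
210 (25, 46) 47 [-53.1 -15. ] [-42.7 -13.9]
230 (40, 273) 46 [-46.7  -7.2] [-42.9  -6.7]
250 (40, 45) 46 [-46.6   0.5] [-42.8   0.5]
270 (40, 45) 46 [-46.7   8.2] [-42.9   7.6]
290 (40, 46) 47 [-46.9  15.9] [-42.7  14.8]
310 (41, 47) 48 [-47.   23.8] [-42.8  22.2]
330 (42, 306) 49 [-47.2  31.9] [-42.9  29.7]
```

About 4 mm remain.

Emit:
move_arm --moves '[-0.001, 0, 0, 0, 0.07, -0.002, 0, 0, 0, 0.07, -0.0025, 0, 0, 0, 0.07, -0.0025, 0, 0, 0, 0.07]'

```text
clock: 10.2
tcp_pos: [0.6127, 0.1591, 0.053]
orientation: [-0.0, -0.033, 0.999, -0.0]
wrist_force: [2.8, 0.3, 1.4]
finger_gap: 0.0701
grip_force: 1.3
```

Emit:
move_arm --moves '[-0.0005, 0, 0, 0, 0.07, -0.001, 0, 0, 0, 0.07, -0.001, 0, 0, 0, 0.07]'

```text
clock: 10.45
tcp_pos: [0.6118, 0.1591, 0.0531]
orientation: [-0.0, -0.033, 0.999, -0.0]
wrist_force: [2.2, 0.8, 0.6]
finger_gap: 0.07
grip_force: 1.1
```

```bash
python3 ex.py
```

```text
[0.61179344 0.15906399 0.05309767] [ 1.2394088  -0.47876526  2.14723593] [ 5.51087347e-02 -8.84787803e-05]
170 (277, 303) 49 [ 55.  -38.4] [-46.4 -28.7]
190  48  [-46.2 -21.1]
210 (31, 31) 47 [-54.1 -14.9] [-46.2 -13.8]
230  46  [-46.4  -6.6]
250  46  [-46.3   0.6]
270  46  [-46.4   7.7]
290  47  [-46.2  14.9]
310  48  [-46.3  22.3]
330  49  [-46.4  29.8]
```

Emit:
move_arm --moves '[-0.0005, 0, 0, 0, 0.07, -0.0005, 0, 0, 0, 0.07, -0.0005, 0, 0, 0, 0.07]'

```text
clock: 10.75
tcp_pos: [0.6117, 0.1591, 0.0531]
orientation: [-0.0, -0.033, 0.999, -0.0]
wrist_force: [3.4, -0.7, -1.0]
finger_gap: 0.0701
grip_force: 1.6
```

Emit:
move_arm --moves '[-0.0005, 0, 0, 0, 0.07, -0.0005, 0, 0, 0, 0.07, -0.0005, 0, 0, 0, 0.07]'

```text
clock: 11.0
tcp_pos: [0.6116, 0.1591, 0.0531]
orientation: [0.0, -0.033, 0.999, -0.0]
wrist_force: [5.3, 0.2, -2.9]
finger_gap: 0.0699
grip_force: 2.5
```

Emit:
move_arm --moves '[-0.0005, 0, 0, 0, 0.07, -0.0005, 0, 0, 0, 0.07, -0.0005, 0, 0, 0, 0.07]'

```text
clock: 11.25
tcp_pos: [0.6116, 0.1591, 0.0532]
orientation: [0.001, -0.033, 0.999, 0.0]
wrist_force: [5.7, -1.1, -3.6]
finger_gap: 0.0698
grip_force: 3.1
```

Contact again, so the +x edge is flush. I'll retreat, lift, and hover to check the -x face with the wrist camera.

Emit:
move_arm --moves '[-0.0006, 0, 0, 0, 0.07, -0.0006, 0, 0, 0, 0.07, 0.008, 0, 0, 0, 0.07, 0.018, 0, 0, 0, 0.07, 0.02, 0, 0.035, 0, 0.07, 0.02, 0, 0.075, 0, 0.07, 0, 0, 0.11, 0, 0.07, -0.03, 0, 0.11, 0, 0.07, -0.045, 0, 0.11, 0, 0.07, -0.045, 0, 0.11, 0, 0.07, -0.045, 0, 0.11, 0, 0.07]'

```text
clock: 12.17
tcp_pos: [0.5646, 0.1593, 0.1635]
orientation: [-0.001, -0.033, 0.999, 0.0]
wrist_force: [0.3, -0.4, -0.4]
finger_gap: 0.0701
grip_force: 0.0
```

```bash
python3 - <<'E'
from h import *
c=cam('wrist','w7.png');im=cv2.imread('pics/w7.png')
print(env.get_state()['tcp_pos'])
cv2.imwrite('pics/w7b.png',cv2.resize(im[60:360,110:400],(580,600),interpolation=2))
E
```

```text
[0.56556013 0.15921541 0.16315143]
```

View pics/w7b.png

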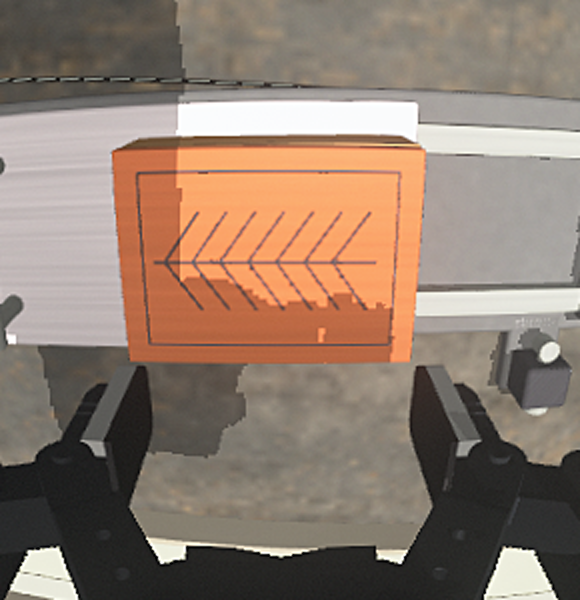

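The view shows the plate covering the block, with only the block's -x face visible as a thin strip at the top (rows 137–150). I'll check it numerically.

```bash
python3 - <<'E'
from h import *
c=dict(np.load('wrist.npz'));im=cv2.cvtColor(c['pixels'],cv2.COLOR_RGB2HSV).astype(int)
s=np.radians(3.8);R=np.array([[np.cos(s),np.sin(s)],[-np.sin(s),np.cos(s)]])
f=lambda col,r,z:np.round(1e3*((fray(c,[[col,r]],z)[:,:2]-[.5568,.1555])@R.T)[0],1)
for col in range(180,315,15):
    S,H,V=im[:,col,1],im[:,col,0],im[:,col,2]
    a=next(r for r in range(110,150) if S[r:r+3].min()>60)
    b=next(r for r in range(a,160) if H[r:r+2].max()<12)
    d=next((r for r in range(b,160) if V[r]>V[b+12]*.85),0)
    print(col,a,b,d,f(col,a-.5,.034),f(col,b-.5,.07),f(col,d-.5,.078))
for row in range(150,230,20):
    o=[k for k in range(140,350) if im[row,k,1]>110 and im[row,k,0]<=12]
    print(row,o[0],o[-1],f(o[0]-.5,row,.078),f(o[-1]+.5,row,.078))
E
```

```text
180 129 134 134 [-46.5 -59. ] [-46.4 -50.6] [-47.4 -48.7]
195 129 133 133 [-46.1 -45.1] [-46.9 -38.6] [-47.8 -37.1]
210 128 133 133 [-46.7 -31.5] [-46.6 -26.8] [-47.6 -25.7]
225 128 133 133 [-46.4 -18.1] [-46.4 -15.2] [-47.4 -14.5]
240 128 132 134 [-46.3  -4.8] [-47.1  -3.6] [-46.6  -3.4]Traceback (most recent call last):
  File "<stdin>", line 8, in <module>
StopIteration
```

The -x side is flush within 0.5 mm along its length. I'll turn back and go behind the push bar with the fingers closing.

Emit:
move_arm --moves '[0, -0.01, 0, -0.12, 0.05, 0, -0.02, 0, -0.24, 0.03, 0, -0.03, 0, -0.36, 0, 0, -0.045, 0, -0.48, 0, 0, -0.06, 0, -0.6, 0, 0, -0.075, 0, -0.72, 0, 0, -0.09, 0, -0.84, 0, 0, -0.105, 0, -0.96, 0, 0, -0.12, 0, -1.08, 0, 0, -0.135, 0, -1.2, 0, 0.001, -0.15, 0, -1.32, 0, 0.002, -0.168, 0, -1.44, 0]'

```text
clock: 13.22
tcp_pos: [0.5684, -0.0096, 0.1624]
orientation: [-0.001, 0.636, 0.771, -0.0]
wrist_force: [-0.2, 0.6, 0.6]
finger_gap: -0.0002
grip_force: 0.0
```

Emit:
move_arm --moves '[0, 0, 0, -0.131, 0, 0, 0, 0, -0.131, 0, 0, 0, 0, -0.131, 0]'

```text
clock: 13.47
tcp_pos: [0.5681, -0.0092, 0.1625]
orientation: [-0.001, 0.683, 0.731, -0.0]
wrist_force: [-0.4, -0.2, -1.3]
finger_gap: -0.0
grip_force: 0.0
```

```bash
python3 - <<'E'
from h import *
c=cam('wrist','w8.png');print(env.get_state()['tcp_pos'],env.get_state()['orientation'])
im=cv2.imread('pics/w8.png');cv2.imwrite('pics/w8b.png',cv2.resize(im[60:384,110:400],(580,600)))
im=cv2.cvtColor(c['pixels'],cv2.COLOR_RGB2HSV).astype(int)
s=np.radians(3.8);R=np.array([[np.cos(s),np.sin(s)],[-np.sin(s),np.cos(s)]])
f=lambda col,r,z:np.round(1e3*((fray(c,[[col,r]],z)[:,:2]-[.5568,.1555])@R.T)[0],1)
for col in range(220,300,10):
    S,H,V=im[:,col,1],im[:,col,0],im[:,col,2]
    o=[r for r in range(20,250) if S[r]>110 and H[r]<=12]; w=[r for r in range(20,280) if S[r]>60 and 12<H[r]<25]
    if o:print(col,o[-1],w[-1] if w else 0,f(col,o[-1]+.5,.07),f(col,o[-1]+.5,.078),f(col,w[-1]+.5,.034) if w else '',V[o[-1]-12:o[-1]+8].tolist())
E
```

```text
[ 0.56802205 -0.00887304  0.16269992] [-4.67459854e-04  6.82253731e-01  7.31115307e-01 -1.90995746e-04]
220 68 71 [-23.  -61.4] [-22.2 -62.2] [-26.6 -60.7] [242, 240, 239, 239, 239, 239, 239, 239, 239, 244, 255, 97, 87, 92, 91, 78, 191, 181, 176, 176]
230 67 70 [-15.5 -60.8] [-15.  -61.6] [-17.9 -60. ] [247, 241, 240, 239, 238, 240, 238, 239, 238, 240, 246, 240, 95, 87, 94, 84, 135, 196, 188, 185]
240 67 70 [ -8.1 -60.9] [ -7.8 -61.7] [ -9.3 -60.1] [245, 240, 239, 239, 239, 239, 240, 239, 239, 241, 247, 218, 94, 87, 94, 93, 144, 187, 180, 178]
250 67 230 [ -0.7 -60.9] [ -0.6 -61.7] [  -0.3 -210.3] [244, 240, 238, 238, 239, 239, 239, 238, 239, 240, 247, 222, 96, 88, 94, 96, 153, 190, 184, 182]
260 67 70 [  6.8 -60.9] [  6.5 -61.6] [  8.  -60.1] [244, 240, 239, 239, 239, 239, 239, 239, 238, 240, 247, 224, 102, 91, 90, 101, 163, 187, 182, 182]
270 67 70 [ 14.2 -60.7] [ 13.7 -61.5] [ 16.6 -59.9] [248, 241, 238, 239, 239, 239, 238, 239, 239, 239, 244, 243, 109, 94, 98, 88, 150, 188, 179, 178]
280 67 70 [ 21.7 -60.5] [ 20.9 -61.3] [ 25.3 -59.7] [254, 241, 240, 239, 238, 238, 239, 239, 238, 240, 243, 255, 111, 94, 97, 93, 144, 190, 183, 181]
290 67 70 [ 29.2 -60.3] [ 28.2 -61.1] [ 34.  -59.4] [255, 242, 239, 238, 238, 239, 239, 239, 238, 239, 241, 249, 175, 92, 93, 94, 138, 183, 183, 179]
```

View pics/w8b.png

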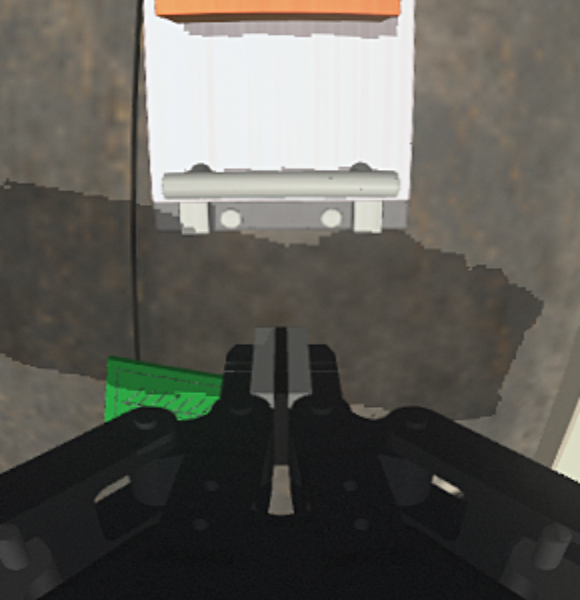

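The plate is flush at the -y end too: plate edge about -60.9 mm, block face about -60.1 to -60.5 mm. The closed fingers are centred on the bar and behind it. I'll descend and push.

Emit:
move_arm --moves '[0, 0, -0.035, 0, 0, 0, 0, -0.07, 0, 0, 0, 0, -0.1, 0, 0, 0, 0, -0.108, 0, 0, 0, 0, -0.108, 0, 0, 0, 0, -0.108, 0, 0, 0, 0.002, -0.108, 0, 0, 0, 0.004, -0.108, 0, 0, 0, 0.006, -0.108, 0, 0, 0, 0.008, -0.108, 0, 0, -0.001, 0.01, -0.108, 0, 0, -0.001, 0.012, -0.108, 0, 0]'

```text
clock: 14.52
tcp_pos: [0.5667, 0.0034, 0.0558]
orientation: [0.0, 0.683, 0.73, 0.0]
wrist_force: [0.1, -0.4, 0.4]
finger_gap: -0.0004
grip_force: 0.0
```

Emit:
move_arm --moves '[0, 0.001, 0, 0, 0, 0, 0.002, 0, 0, 0, 0, 0.003, 0, 0, 0, 0, 0.004, 0, 0, 0, 0, 0.005, 0, 0, 0, 0, 0.006, 0, 0, 0, 0, 0.007, 0, 0, 0, 0, 0.008, 0, 0, 0]'

```text
clock: 15.18
tcp_pos: [0.5663, 0.0102, 0.0554]
orientation: [0.0, 0.684, 0.73, -0.001]
wrist_force: [-1.9, -4.6, 2.1]
finger_gap: -0.0002
grip_force: 2.4
```

Emit:
move_arm --moves '[0, 0.001, 0, 0, 0, 0, 0.0025, 0, 0, 0, 0, 0.004, 0, 0, 0, 0, 0.006, 0, 0, 0, -0.0005, 0.008, 0, 0, 0, -0.0007, 0.01, 0, 0, 0, -0.0008, 0.012, 0, 0, 0, -0.0009, 0.014, 0, 0, 0, -0.001, 0.016, 0, 0, 0, -0.0012, 0.018, 0, 0, 0, -0.0013, 0.02, 0, 0, 0, -0.0015, 0.022, 0, 0, 0]'

```text
clock: 16.18
tcp_pos: [0.5648, 0.0321, 0.0554]
orientation: [0.0, 0.684, 0.73, -0.001]
wrist_force: [-1.5, -4.3, 3.5]
finger_gap: 0.0002
grip_force: 2.7
```

Emit:
move_arm --moves '[-0.0001, 0.002, 0, 0, 0, -0.0003, 0.004, 0, 0, 0, -0.0004, 0.006, 0, 0, 0, -0.0005, 0.008, 0, 0, 0, -0.0007, 0.01, 0, 0, 0, -0.0008, 0.012, 0, 0, 0, -0.0009, 0.014, 0, 0, 0, -0.001, 0.016, 0, 0, 0, -0.0012, 0.018, 0, 0, 0, -0.0013, 0.02, 0, 0, 0, -0.0015, 0.022, 0, 0, 0, -0.0016, 0.024, 0, 0, 0]'

```text
clock: 17.18
tcp_pos: [0.563, 0.0561, 0.0553]
orientation: [0.0, 0.684, 0.73, -0.001]
wrist_force: [-2.0, -5.6, 3.0]
finger_gap: 0.0004
grip_force: 2.7
```

Emit:
move_arm --moves '[-0.0001, 0.002, 0, 0, 0, -0.0003, 0.004, 0, 0, 0, -0.0004, 0.006, 0, 0, 0, -0.0005, 0.008, 0, 0, 0, -0.0007, 0.01, 0, 0, 0, -0.0008, 0.012, 0, 0, 0, -0.0009, 0.014, 0, 0, 0, -0.001, 0.016, 0, 0, 0, -0.0012, 0.018, 0, 0, 0, -0.0013, 0.02, 0, 0, 0, -0.0015, 0.022, 0, 0, 0, -0.0016, 0.024, 0, 0, 0]'

```text
clock: 18.18
tcp_pos: [0.5612, 0.0801, 0.0553]
orientation: [0.0, 0.684, 0.73, -0.001]
wrist_force: [-2.6, -4.7, 2.7]
finger_gap: -0.0002
grip_force: 2.7
```

Emit:
move_arm --moves '[-0.0001, 0.0015, 0, 0, 0, -0.0002, 0.003, 0, 0, 0, -0.0003, 0.004, 0, 0, 0, -0.0004, 0.005, 0, 0, 0, -0.0004, 0.006, 0, 0, 0, -0.0005, 0.007, 0, 0, 0, -0.0005, 0.008, 0, 0, 0, -0.0006, 0.009, 0, 0, 0, -0.0007, 0.01, 0, 0, 0, -0.0007, 0.011, 0, 0, 0, -0.0008, 0.012, 0, 0, 0, -0.0009, 0.013, 0, 0, 0]'

```text
clock: 19.18
tcp_pos: [0.5605, 0.09, 0.0553]
orientation: [0.003, 0.684, 0.729, -0.004]
wrist_force: [-2.1, -17.5, 3.8]
finger_gap: -0.0001
grip_force: 8.9
```

Emit:
move_arm --moves '[0, 0.0007, 0, 0, 0, -0.0001, 0.0014, 0, 0, 0, -0.0001, 0.002, 0, 0, 0, -0.0002, 0.0027, 0, 0, 0, -0.0002, 0.0034, 0, 0, 0, -0.0003, 0.004, 0, 0, 0, -0.0003, 0.0047, 0, 0, 0, -0.0004, 0.0054, 0, 0, 0, -0.0004, 0.006, 0, 0, 0, -0.0004, 0.0067, 0, 0, 0, -0.0005, 0.0074, 0, 0, 0, -0.0005, 0.008, 0, 0, 0]'

```text
clock: 20.18
tcp_pos: [0.5598, 0.1, 0.0552]
orientation: [0.001, 0.684, 0.729, -0.002]
wrist_force: [-2.3, -8.1, 3.6]
finger_gap: 0.0
grip_force: 3.8
```

Emit:
move_arm --moves '[0, 0.0007, 0, 0, 0, -0.0001, 0.0014, 0, 0, 0, -0.0001, 0.002, 0, 0, 0, -0.0002, 0.0027, 0, 0, 0, -0.0002, 0.0034, 0, 0, 0, -0.0003, 0.004, 0, 0, 0, -0.0003, 0.0047, 0, 0, 0, -0.0004, 0.0054, 0, 0, 0, -0.0004, 0.006, 0, 0, 0]'

```text
clock: 20.93
tcp_pos: [0.5596, 0.1048, 0.0552]
orientation: [0.002, 0.684, 0.729, -0.003]
wrist_force: [-2.2, -15.8, 3.2]
finger_gap: -0.0001
grip_force: 7.8
```

Emit:
move_arm --moves '[0, 0.0007, 0, 0, 0, -0.0001, 0.0014, 0, 0, 0, -0.0001, 0.002, 0, 0, 0, -0.0001, 0.002, 0, 0, 0]'

```text
clock: 21.27
tcp_pos: [0.5595, 0.1049, 0.0553]
orientation: [0.003, 0.685, 0.729, -0.004]
wrist_force: [-2.1, -19.5, 3.7]
finger_gap: -0.0004
grip_force: 10.1
```

The bed is rigid against the stop. I'll back off, lift and inspect.

Emit:
move_arm --moves '[0, -0.003, 0, 0, 0, 0, -0.006, 0, 0, 0, 0, -0.015, 0, 0, 0, 0, -0.025, 0, 0, 0, 0, -0.025, 0.035, 0, 0, 0, -0.025, 0.07, 0, 0, 0, -0.025, 0.11, 0, 0, 0, -0.025, 0.15, 0, 0, 0, 0, 0.19, 0, 0, 0, 0.03, 0.2, 0, 0, 0, 0.03, 0.2, 0, 0, 0, 0.03, 0.2, 0, 0]'

```text
clock: 22.27
tcp_pos: [0.5609, 0.1413, 0.2567]
orientation: [0.001, 0.682, 0.731, 0.001]
wrist_force: [-0.9, 0.2, -0.6]
finger_gap: 0.0001
grip_force: 0.0
```

```bash
python3 - <<'E'
from h import *
c=cam('wrist','w9.png');print(env.get_state()['tcp_pos'])
im=cv2.imread('pics/w9.png');cv2.imwrite('pics/w9b.png',cv2.resize(im[40:340,130:400],(540,600),interpolation=2))
im=cv2.cvtColor(c['pixels'],cv2.COLOR_RGB2HSV).astype(int);H,S,V=im[...,0],im[...,1],im[...,2]
s=np.radians(3.8);R=np.array([[np.cos(s),np.sin(s)],[-np.sin(s),np.cos(s)]])
m=((H<13)&(S>110)&(V>90)).astype(np.uint8);m=cv2.morphologyEx(m,3,np.ones((9,9)))
q=max(cv2.findContours(m,0,1)[0],key=cv2.contourArea)[:,0]
P=(fray(c,q,.078)[:,:2]-[.5568,.1555])@R.T;print(cv2.minAreaRect((P*1000).astype(np.float32)))
E
```

```text
[0.56012001 0.14042357 0.25520859]
((-1.703521728515625, 99.2332534790039), (119.41595458984375, 87.2929458618164), 89.8121109008789)
```

View pics/w9b.png

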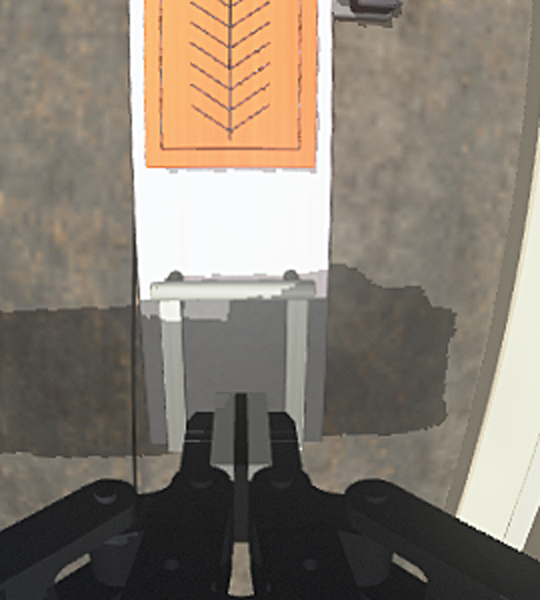

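The plate sits square (0.2°) with its centre moved by about 99–100 mm, and no wood shows at the -y end. I'll do a numeric check of the +y end from above, without a picture.

Emit:
move_arm --moves '[0, 0.03, 0.01, 0, 0, 0, 0.06, 0.02, 0, 0, 0, 0.09, 0.03, 0, 0, 0, 0.12, 0.03, 0, 0, 0, 0.12, 0.03, 0, 0, 0, 0.12, 0.03, 0, 0]'

```text
clock: 22.82
tcp_pos: [0.5596, 0.2603, 0.2833]
orientation: [-0.001, 0.683, 0.731, -0.001]
wrist_force: [0.8, 0.1, -0.0]
finger_gap: 0.0002
grip_force: 0.0
```

```bash
python3 - <<'E'
from h import *
c=cam('wrist','w10.png');im=cv2.cvtColor(c['pixels'],cv2.COLOR_RGB2HSV).astype(int)
s=np.radians(3.8);R=np.array([[np.cos(s),np.sin(s)],[-np.sin(s),np.cos(s)]])
f=lambda col,r,z:np.round(1e3*((fray(c,[[col,r]],z)[:,:2]-[.5568,.1555])@R.T)[0],1)
for col in range(215,285,10):
    S,H,V=im[:,col,1],im[:,col,0],im[:,col,2]
    b=next(r for r in range(60,330) if H[r:r+3].max()<13 and S[r:r+3].min()>110)
    w=[r for r in range(b-15,b) if 12<H[r]<25 and S[r]>60]
    print(col,b,w,f(col,b-.5,.07),f(col,b-.5,.078),f(col,w[0]-.5,.034) if w else '',V[b-6:b+8].tolist())
print(env.get_state()['tcp_pos'])
E
```

```text
215 193 [178, 179, 180, 181, 182, 183, 184, 185, 186, 187, 188, 189, 190, 191, 192] [-34.8  69.5] [-33.8  72.2] [-38.6  78.6] [250, 250, 250, 250, 250, 250, 250, 250, 250, 250, 250, 250, 250, 250]
225 174 [160, 161, 162, 163, 164, 165, 169, 170, 171, 172, 173] [-21.7  93.9] [-21.  96.] [-24.5 103.3] [250, 253, 251, 250, 251, 252, 249, 205, 217, 253, 253, 251, 251, 250]
235 154 [139, 140, 141, 142, 143, 144, 148, 149, 150, 151, 152, 153] [ -9.3 118.5] [ -8.9 120.1] [-11.  131.3] [255, 252, 251, 250, 251, 253, 251, 208, 218, 252, 252, 251, 250, 251]
245 173 [158, 159, 160, 161, 162, 163, 167, 168, 169, 170, 171, 172] [ 2.5 95.1] [ 2.7 97.2] [  1.9 106. ] [255, 252, 251, 250, 251, 253, 251, 198, 230, 255, 252, 250, 250, 251]
255 157 [142, 143, 144, 145, 146, 147, 151, 152, 153, 154, 155, 156] [ 14.5 114.9] [ 14.3 116.5] [ 14.9 127.3] [254, 251, 250, 250, 251, 253, 252, 212, 216, 255, 252, 250, 250, 251]
265 180 [165, 166, 167, 168, 169, 170, 171, 172, 175, 178, 179] [26.8 86.4] [26.4 88.7] [28.3 96.6] [250, 250, 250, 250, 250, 250, 250, 250, 250, 250, 253, 234, 190, 197]
275 165 [150, 151, 152, 153, 154, 155, 156, 157, 158, 159, 160, 161, 162, 163, 164] [ 38.5 105.2] [ 37.9 107.1] [ 41.1 116.9] [250, 250, 250, 250, 250, 250, 250, 250, 250, 250, 250, 250, 250, 250]
[0.55964181 0.25939642 0.28345849]
```

```bash
python3 - <<'E'
from h import *
c=dict(np.load('wrist.npz'));im=cv2.cvtColor(c['pixels'],cv2.COLOR_RGB2HSV).astype(int)
s=np.radians(3.8);R=np.array([[np.cos(s),np.sin(s)],[-np.sin(s),np.cos(s)]])
f=lambda col,r,z:np.round(1e3*((fray(c,[[col,r]],z)[:,:2]-[.5568,.1555])@R.T)[0],1)
for col in (215,235,255,275):
    S=im[:,col,1];b=next(r for r in range(60,330) if S[r:r+6].min()>60)
    print(col,b,f(col,b-.5,.034),f(col,b-.5,.07),f(col,b-.5,.078),im[b-3:b+10,col].tolist())
E
```

```text
215 118 [-36.6 159. ] [-32.3 161.7] [-31.3 162.3] [[100, 3, 254], [0, 0, 255], [108, 5, 240], [15, 107, 129], [13, 130, 102], [8, 165, 176], [15, 136, 255], [14, 138, 253], [14, 138, 251], [14, 139, 250], [14, 140, 250], [14, 139, 251], [14, 143, 251]]
235 118 [-10.8 158.7] [ -9.  161.4] [ -8.5 162. ] [[100, 3, 255], [0, 0, 255], [13, 32, 184], [15, 132, 116], [13, 120, 117], [8, 166, 191], [16, 131, 255], [13, 140, 252], [13, 141, 250], [13, 139, 250], [13, 140, 250], [13, 139, 251], [14, 144, 252]]
255 117 [ 14.8 160. ] [ 14.2 162.5] [ 14.1 163.1] [[100, 3, 253], [90, 2, 255], [0, 0, 255], [13, 73, 130], [15, 129, 115], [15, 122, 176], [8, 160, 196], [15, 132, 255], [14, 139, 252], [14, 138, 250], [13, 140, 250], [13, 142, 250], [13, 141, 251]]
275 118 [ 40.4 158.9] [ 37.5 161.6] [ 36.8 162.2] [[105, 2, 255], [108, 5, 255], [10, 38, 155], [14, 146, 98], [18, 115, 255], [8, 159, 162], [15, 136, 255], [13, 140, 252], [13, 141, 250], [13, 142, 249], [13, 140, 250], [13, 139, 250], [13, 141, 250]]
```

The far end is flush within about 0.5 mm. The block face moved from about 59.5 to 159.1–160 mm, which means the bed is home.

```bash
python3 -c "
from workcell import env
print(env.hand_in())"
```

```text
the job is handed in; nothing more can be done
None
```

The plate is squared on the block, flush to about 0.5 mm where I measured it, and the bed is home against the end stop past the detent; it was handed in at about 23 s of the 72 s. I viewed 11 pictures, one over the limit of 10.

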